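Clear the clamp bed and take up four clicks

ROBOT

A 7-joint arm with a two-finger parallel gripper is mounted at the origin on the work surface. World frame = base frame: x ahead of the robot, y to its left, z up, the work surface at z = 0. Lengths are in m, angles in degrees, forces in N, time in s.
With the tool pointing down it reaches from about 0.425 to 0.875 m from the base axis. Payload 4.7 kg.
Tool frame: the origin (TCP) lies at the very end of the fingers, on their centre line; the grasp point (between the pads) lies 19 mm behind it (env.grasp_offset is the distance from the TCP to the grasp point, in m); z points along the fingers, y is the line along which they close (so a half turn about z gives the same grasp; the last joint's range is limited). The gripper opens to 87 mm and grips with 3 to 60 N. Pads are 19 mm wide; open, the fingers measure 117 mm over their backs; the gripper's body (75 mm by 190 mm) begins 51 mm behind the grasp point.
Start: joints at [-65.14, 18.392, -4.016, 83.108, 1.295, 78.541, -3.26], TCP at [0.265, 0.594, 0.223] pointing down, gripper open.
Joint ranges: [-163.93, 163.93], [-17.29, 119.83], [-79.2, 71.16], [3.27, 140.29], [-89.18, 269.18], [5.43, 117.66], [-154.24, 154.24]. Speed limits (degrees/s): [147.25, 147.25, 180, 180, 180, 180, 180].

INTERFACE

Orientations are given as [roll, pitch, yaw] about the fixed x, y, z axes, in that order (R = Rz(yaw) Ry(pitch) Rx(roll)).
In Python, from cell import env gives the robot as it stands. The module is installed in compiled form; this text tells all that it offers.
- The arm moves only by the tool drive_tool, never from a script. Its argument "moves" is one flat list of numbers, 5 for each row, row after row: the shift along the tool's x, y, z in units of 40 mm (1.0 is 40 mm), then the turn about the tool's z in units of 10 degrees (1.0 is 10 degrees), then the finger opening in mm, from 0 to 87. A call has 1 to 5 rows; each row is the pose to reach, as a shift and turn from the pose commanded when the call began, along the tool's axes at that moment; what a row does not reach only later rows make up. A row lasts 1/8 s, in which the tool goes at most 62.5 mm and 10.7 degrees, less where a joint would pass 70% of its speed; a pose out of reach is approached as far as the arm can. A call with a gripper value outside its range is refused whole. The fingers move at their own pace and stop on an object; "squeeze" is the grip in N (left out, the last holds). Time passes only in rows, so rows that repeat a pose let the fingers close. It gives the time, the measured TCP pose, the force, the opening and the grip force at its end, in the units of the state.
- env.get_obs(): the state, without advancing time (a new reading comes with each control period).
- env.read_camera(name): name is "side" or "top"; returns (picture, depth): 480x640x3 uint8, red, green, blue; 480x640 float32, m along the optical axis (not along the pixel's ray), 0 where there is no reading.
- env.camera_model(name): a dict with "K" (3x3 intrinsics, pixels), "rvec" (rotation vector, rad) and "tvec" (3), from world to camera coordinates, as OpenCV has them. Camera axes: x right, y down, z forward; pixel columns grow to the right and rows downward; lengths in m; the calibration is good to about 2 mm. A picture is of the moment at which its call begins. camera_model takes no time and is no camera call.
- env.sign_off(): hands the job in; it is judged then, once.
The state is a dict: "time_s": time; "qpos": joint angles; "joint_velocities": joint speeds; "effort": joint torques, N m; "tool_pos": TCP position; "tool_rot": TCP orientation; "force": force on the tool from outside, world axes, zero at the start; "wrist_torque": the same for the moment, N m; "grip_width": finger opening in m; "grasp_force": force on a finger pad.
Only numpy, scipy, OpenCV 4.12 (cv2) and the standard library are available. Lean on these libraries where they do the work, as an engineer would, in place of code of your own. Each camera call takes 0.05 s, during which the arm holds its last target. There are 200 camera calls.

TASK

Using the scraper block, wipe the three loose metal chips off the bed of the bench clamp without touching them with the gripper, then stand the scraper upright back on the bench. After that pull the clamp's ratchet lever by its upright post, counter-clockwise seen from above, exactly four clicks as felt by touch, never as far as a fifth, and finish while holding it there: the lever is sprung and comes back if let go. Leave the other tools on the bench where they are.

Things in the scene. Friction and masses are not known exactly. Their poses are not given: they have to be found in the camera images.
- clamp: Dark steel bench clamp, fixed. Origin: on the bench under the centre of its flat bed, 120 mm along the clamp's x, 220 mm along y, top 30 mm above the bench. A fixed jaw with work piece covers bed y -110 to -53 mm, up to 70 mm above the bench. The bed is open at its x edges (x = -60, +60 mm). Beyond its +y end the lever stands on a fan-shaped plate 26 mm high, up to 100 mm from its hinge.
- bed_mid (a point): Point on the bed's top face (30 mm above the bench) in the middle of the open area between the jaws: clamp x = 0, y = -8 mm; axes as clamp's. The open area runs at least from clamp y -53 to +38 mm, where the sliding jaw (25 mm thick, top 70 mm above the bench, its face at +38 to +75 mm at the start) stands; the lever drives that jaw towards the work piece.
- lever_axis (a point): Point on the lever's vertical hinge axis, 60 mm above the bench, at clamp x = 60, y = 200 mm. The clicks come from a spring pawl under the lever arm that rides over six upright steel pins on the foot, 0.18 rad apart, one click each. Before the first pin the lever moves freely; how far off the first pin is has to be felt. Let go after the fourth click, it springs back.
- lever (a joint): Lever angle, rad. 0 = back stop: post 140 degrees counter-clockwise from the clamp's +x about the hinge; grows counter-clockwise from above, to 1.55; starts at 0 to 0.35. Turning takes 1 to 3 N at the post at first, 5 to 10 N near the fourth click (return spring); each pin adds 4 to 8 N within 3 mm, then it fades and becomes a slight push forward over the pin's crest: the click.
- lever_post: Upright round, freely turning black rubber grip post at the free end of the lever, 24 mm in diameter, 55 mm high, standing 140 mm from the hinge axis. Origin: centre of its foot, 65 mm above the bench (top at 120 mm). Under it is the 18 mm wide, 10 mm thick steel lever arm. Force starts to fade 0.03 to 0.06 rad before a pin's crest; the best place to hold is about midway between two pins.
- scraper: Scraper block, 160 g: a steel foot 34 mm (its x) by 64 mm (its y), 20 mm high, with a wooden grip rib on it 22 mm thick (x), 64 mm long (y), reaching up to 62 mm. Origin: centre of its underside. It stands upright on the bench at the start. Held 1 to 2 mm above the bed it pushes the chips without dragging.
- chip0: Loose aluminium chip lying on the bed, 18 x 13 x 8 mm. Origin: centre of its underside.
- chip1: As chip0.
- chip2: As chip0.
- hammer: Bystander: hammer with black rubber grip, 280 mm long, lying near the robot.
- ratchet: Bystander: chrome socket ratchet handle, 180 mm long, lying flat, 37 mm high.
- hex_set: Bystander: set of steel hex keys in a black holder, 90 x 30 mm, up to 85 mm high.
- screw_box: Bystander: clear round screw box with grey screw-top lid, 74 mm across, 62 mm high.
- tape_measure: Bystander: black tape measure, 70 x 36 x 66 mm.
- oil_bottle: Bystander: white plastic oil bottle, 48 mm across, 130 mm high.
Things that resemble listed ones, but are neither listed nor needed, are in the scene too. Leave any purple or red look-alike of the scraper alone.

How it is judged (in metres and radians):
On the way, in this order (a step that is already met when the one before it is completed fails the run):
1. all three chips are off the bed (z of each of chip0, chip1, chip2 in the frame of clamp below 0.022 m), for 0.1 s.
2. the scraper stands upright on the bench, let go (height (world z) of scraper below 0.006 m and angle between scraper's own z axis and vertical below 0.15 rad and contact force between the fingers and scraper below 0.1 N and linear speed of scraper below 0.03 m/s), for 0.2 s.
3. the lever is held by the gripper between the fourth and the fifth click (value of joint lever between 1.04 and 1.21 rad and contact force between the fingers and lever_post above 1 N), for 0.3 s.
At the end, for the whole second after the job is handed in: The gripper holds the lever's post (more than 1 N) with the lever still and between the fourth and the fifth click, all three chips lie below the bed's top face, and the scraper stands upright on the bench (tilted less than 0.15 rad, underside within 6 mm of it) (all of step 1 and all of step 3 and velocity of joint lever between -0.05 and 0.05 rad/s and height (world z) of scraper below 0.006 m and angle between scraper's own z axis and vertical below 0.15 rad); the arm keeps its last pose, push and grip.
It fails at once if the lever is taken over the fifth click (value of joint lever above 1.23 rad).
It fails at once if a chip is touched with the gripper or arm instead of the scraper (contact force between any of the arm, the fingers and chip0 above 0.3 N or contact force between any of the arm, the fingers and chip1 above 0.3 N or contact force between any of the arm, the fingers and chip2 above 0.3 N).
It fails at once if another tool is shifted by more than 30 mm (distance of any of hammer, ratchet, hex_set, screw_box, tape_measure, oil_bottle from where it was at the start of the episode above 0.03 m).
It also fails if it takes over 72 s, if anything falls off the work surface, if the arm or the gripper's body presses on something with over 40 N, if the wrist force passes 120 N, or if a joint passes its speed limit or range.

## Working session

There is one attempt and no reset: what is moved stays moved. The work goes in short steps, Python scripts to look and compute and a tool call to move; the robot and the scene stay as the last step left them, time stands still between calls to the robot, and variables do not carry over. Pictures are saved under pics/ and viewed, at most 10 in all, crops included, and the job is handed in when it is done.

Besides the shell and the picture viewer there is one more tool, called as a command line: name --argument value ..., lists and objects as JSON in quotes. drive_tool: Moves the arm, as the interface text tells. Its arguments: {"type":"object","properties":{"moves":{"type":"array","items":{"type":"number"}},"squeeze":{"type":"number"}},"required":["moves"]}

```bash
mkdir -p pics
cat > h.py <<'E'
import numpy as np, cv2
from cell import env
def cam(n):
    m=env.camera_model(n); R=cv2.Rodrigues(np.array(m['rvec'],float))[0]; return np.array(m['K']),R,np.array(m['tvec'],float).ravel()
def ray(n,u,v,z):
    K,R,t=cam(n); c=-R.T@t; d=R.T@np.linalg.inv(K)@np.array([u,v,1.]); return c+d*(z-c[2])/d[2]
def cloud(n,D):
    K,R,t=cam(n); v,u=np.mgrid[:480,:640]; P=np.stack([(u-K[0,2])/K[0,0]*D,(v-K[1,2])/K[1,1]*D,D],-1)
    W=(P-t)@R; W[D==0]=np.nan; return W
def proj(n,p):
    K,R,t=cam(n); q=K@(R@np.array(p,float)+t); return q[:2]/q[2]
E
python3 - <<'E'
from h import *
for n in('side','top'):
    I,D=env.read_camera(n); np.savez(f'{n}0.npz',I=I,D=D); cv2.imwrite(f'pics/{n}0.png',I[...,::-1])
    K,R,t=cam(n); print(n,K[0,0],-R.T@t,R[2])
o=env.get_obs(); print(o)
E
```

```text
side 544.1485386439546 [ 0.175685   -0.6003148   0.99616389] [ 0.33096847  0.49706206 -0.80211544]
top 447.1578718369007 [ 0.4323399  -0.01992641  1.07563136] [ 0.13805939  0.02016873 -0.99021858]
{'time_s': 0.1, 'qpos': array([-65.13953863,  18.43448108,  -4.01655642,  83.16752353,
         1.29480799,  78.54175577,  -3.26079543]), 'joint_velocities': array([-0.0252332 , -0.13561594, -0.09528844, -0.19009844, -0.05658094,
       -0.02630917, -0.07307791]), 'effort': array([-5.25681917e-04, -4.92573667e+01, -4.06126454e-01, -3.13400352e+01,
       -6.42372994e-02,  3.94366554e-02,  6.22797097e-05]), 'tool_pos': array([0.26475484, 0.59309143, 0.22157819]), 'tool_rot': array([-1.79901466e+02,  4.98644237e-03,  1.55949268e+02]), 'force': array([-0.60116466,  0.42801844,  0.00987973]), 'wrist_torque': array([-0.0473286 , -0.01242179,  0.02771834]), 'grasp_force': 0.0, 'grip_width': 0.08714152156594752}
```

View pics/top0.png

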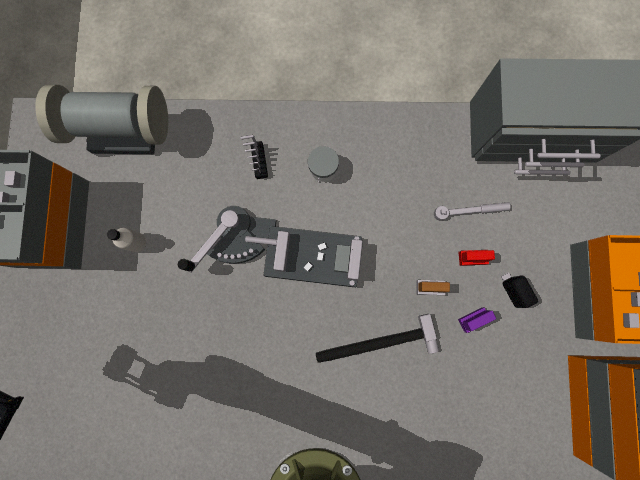

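View pics/side0.png

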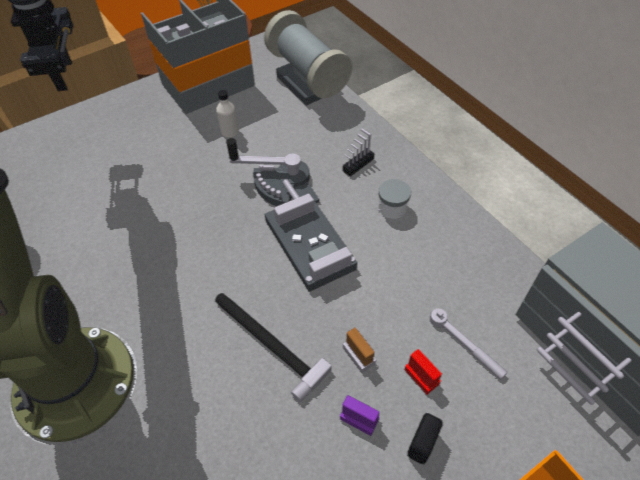

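Top view: the wooden scraper is at (433,288), the chips at (322,246), (320,256) and (308,267) on the bed, the sliding jaw at (281,250), the lever hinge at (230,217) and the post at (187,265). The red (477,257) and purple (478,320) blocks are look-alikes. Side view: the scraper is at (359,347), the chips around (312,239), the post at (232,149). Next I measure these.

Run:
```python
from h import *
np.set_printoptions(precision=4,suppress=True)
def comps(M,a=15):
    n,L,S,C=cv2.connectedComponentsWithStats(M.astype(np.uint8)); return [(L==i,S[i]) for i in range(1,n) if S[i,4]>=a]
for n,roi in(('top',(400,270,470,310)),('side',(330,320,385,370))):
    d=np.load(n+'0.npz');I,D=d['I'],d['D'];W=cloud(n,D)
    hsv=cv2.cvtColor(I,cv2.COLOR_RGB2HSV);x0,y0,x1,y1=roi
    M=np.zeros((480,640),bool);M[y0:y1,x0:x1]=((hsv[...,0]>8)&(hsv[...,0]<22)&(hsv[...,1]>110))[y0:y1,x0:x1]
    P=W[M];zt=np.nanpercentile(P[:,2],95);T=M&(W[...,2]>zt-.008)
    r=cv2.minAreaRect(np.argwhere(T)[:,::-1].astype(np.float32))
    print(n,'wood top z',zt,T.sum(),'centre',np.nanmean(W[T],0),[ray(n,*p,.062)[:2] for p in cv2.boxPoints(r)])
    # chips
    x0,y0,x1,y1=(290,236,334,278) if n=='top' else (285,228,333,250)
    M=np.zeros((480,640),bool);M[y0:y1,x0:x1]=(I.min(-1)>190)[y0:y1,x0:x1]
    for m,s in comps(M,6):
        v,u=np.argwhere(m).mean(0);print(n,'chip',s,u,v,'z',np.nanmedian(W[m][:,2]),ray(n,u,v,.038)[:2])
    # black post top & clamp plate
    x0,y0,x1,y1=(172,252,202,278) if n=='top' else (222,132,246,165)
    sub=np.zeros((480,640),bool);sub[y0:y1,x0:x1]=(I.max(-1)<60)[y0:y1,x0:x1]
    P=W[sub];zt=np.nanpercentile(P[:,2],95);T=sub&(W[...,2]>zt-.008)
    print(n,'post ztop',zt,T.sum(),np.nanmean(W[T],0),np.nanmedian(W[T],0), ray(n,*np.argwhere(T).mean(0)[::-1],zt))
    # bed
    x0,y0,x1,y1=(255,205,385,295) if n=='top' else (255,190,365,295)
    B=np.zeros((480,640),bool);B[y0:y1,x0:x1]=(np.abs(W[...,2]-.03)<.005)[y0:y1,x0:x1]
    P=W[B];r=cv2.minAreaRect((P[:,:2]*1000).astype(np.float32));print(n,'bed',r,np.nanmedian(P[:,2]),cv2.boxPoints(r)/1000)
    J=np.zeros((480,640),bool);J[y0:y1,x0:x1]=(np.abs(W[...,2]-.07)<.005)[y0:y1,x0:x1]
    for m,s in comps(J,40):
        r=cv2.minAreaRect((W[m][:,:2]*1000).astype(np.float32));print(n,'jaw',s,r,cv2.boxPoints(r).astype(int).tolist())
    if n=='top':
        H=np.zeros((480,640),bool);H[205:272,185:245]=((W[...,2]>.05)&(I.min(-1)>120))[205:272,185:245]
        print('lever',np.nanmedian(W[H][:,2]))
I=np.load('top0.npz')['I'];cv2.imwrite('pics/topc.png',cv2.resize(I[195:315,170:470][...,::-1],None,fx=2.66,fy=2.66,interpolation=cv2.INTER_CUBIC))
```

```text
top wood top z 0.06535084632135423 272 centre [ 0.4812 -0.2615  0.0626] [array([ 0.4904, -0.2298]), array([ 0.4916, -0.2926]), array([ 0.4714, -0.2922]), array([ 0.4702, -0.2296])]
top chip [318 243   8   7  35] 321.62857142857143 245.82857142857142 z 0.03963467275720044 [ 0.5717 -0.0039]
top chip [318 253   5   7  31] 320.0 255.83870967741936 z 0.03936600064425582 [ 0.5481 -0.0006]
top chip [304 262   8   9  34] 307.55882352941177 266.1470588235294 z 0.03936584913165196 [0.5234 0.0279]
top post ztop 0.12410809049293599 91 [0.516  0.2929 0.1215] [0.5156 0.293  0.1218] [0.5157 0.292  0.1241]
top bed ((550.7049560546875, 32.301727294921875), (248.27804565429688, 120.64871215820312), 84.44046020507812) 0.031242396358306456 [[ 0.4786 -0.0854]
 [ 0.5987 -0.0971]
 [ 0.6228  0.15  ]
 [ 0.5027  0.1617]]
top jaw [273 231  16  40 422] ((556.06591796875, 88.37869262695312), (25.405893325805664, 89.79489135742188), 84.68993377685547) [[510, 79], [599, 71], [601, 96], [512, 105]]
top jaw [348 239  15  41 434] ((539.3153686523438, -79.06657409667969), (26.36072540283203, 89.9441909790039), 84.6807
[... 568 characters left out ...]
914540958 [ 0.5473 -0.002 ]
side post ztop 0.12140326388207315 62 [0.5156 0.2899 0.1186] [0.5158 0.2894 0.1184] [0.5145 0.2871 0.1214]
side bed ((552.1737670898438, 48.00629425048828), (290.2736511230469, 122.13648986816406), 83.97295379638672) 0.02965074051580998 [[ 0.4762 -0.0899]
 [ 0.5977 -0.1027]
 [ 0.6281  0.1859]
 [ 0.5067  0.1988]]
side jaw [275 194  39  22 359] ((555.2686157226562, 85.83295440673828), (28.44663429260254, 89.38892364501953), 85.45047760009766) [[509, 75], [598, 68], [600, 96], [511, 103]]
side jaw [310 247  42  26 459] ((539.0862426757812, -82.62789916992188), (26.620092391967773, 90.57431030273438), 84.88085174560547) [[492, -91], [583, -99], [585, -73], [495, -65]]
```

View pics/topc.png

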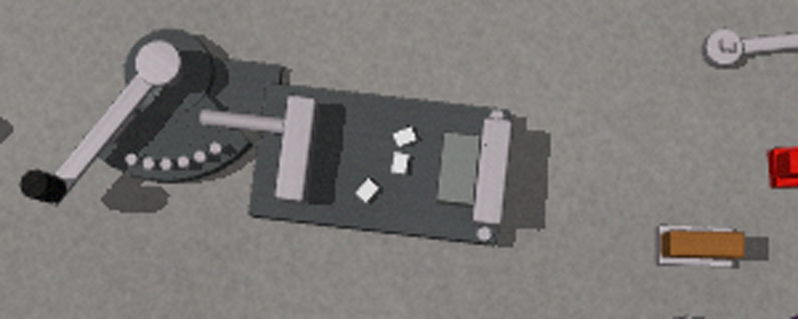

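drive_tool --moves '[-1.28, -0.6, 0, 0.8, 87, -2.56, -1.2, 0, 1.6, 87, -3.84, -1.8, 0, 2.4, 87, -5.12, -2.4, 0, 3.2, 87, -6.4, -3.0, 0, 4.0, 87]' --squeeze 25

```text
time_s: 0.72
tool_pos: [0.4506, 0.378, 0.2222]
tool_rot: [-180.0, 0.0, 115.7]
force: [0.0, 1.0, 0.0]
grip_width: 0.0873
grasp_force: 0.0
```

drive_tool --moves '[-1.37, -0.16, 0, 0.52, 87, -2.73, -0.33, 0, 1.04, 87, -4.1, -0.49, 0, 1.56, 87, -5.46, -0.66, 0, 2.08, 87, -6.83, -0.82, 0, 2.6, 87]'

```text
time_s: 1.35
tool_pos: [0.5399, 0.1179, 0.2223]
tool_rot: [-180.0, -0.0, 89.8]
force: [0.3, 0.6, -0.9]
grip_width: 0.087
grasp_force: 0.0
```

drive_tool --moves '[-1.35, -0.1, 0, 0, 87, -2.7, -0.2, 0, 0, 87, -4.05, -0.3, 0, 0, 87, -5.4, -0.4, 0, 0, 87, -6.75, -0.5, 0, 0, 87]'

```text
time_s: 1.98
tool_pos: [0.5191, -0.1519, 0.2224]
tool_rot: [180.0, -0.0, 90.0]
force: [0.3, 0.2, 1.1]
grip_width: 0.0869
grasp_force: 0.0
```

drive_tool --moves '[-1, -0.4, 0.5, 0, 87, -2, -0.8, 1.0, 0, 87, -2.82, -1.0, 1.5, 0, 87, -2.82, -1.0, 1.5, 0, 87]'

```text
time_s: 2.48
tool_pos: [0.4766, -0.2657, 0.1609]
tool_rot: [-179.8, 0.0, 89.6]
force: [-0.2, -0.4, 0.9]
grip_width: 0.0869
grasp_force: 0.0
```

drive_tool --moves '[0, 0, 0, 0, 48, 0, 0, 1.2, 0, 48, 0, 0, 2.4, 0, 48, 0, 0, 3.42, 0, 48, 0, 0, 3.42, 0, 48]'

```text
time_s: 3.1
tool_pos: [0.4781, -0.2605, 0.0235]
tool_rot: [-179.7, -0.1, 90.1]
force: [-0.2, -1.6, -0.7]
grip_width: 0.0501
grasp_force: 0.0
```

drive_tool --moves '[0, 0, 0, 0, 15, 0, 0, 0, 0, 15, 0, 0, 0, 0, 15, 0, 0, 0, 0, 15, 0, 0, 0, 0, 15]' --squeeze 25

```text
time_s: 3.72
tool_pos: [0.4805, -0.2633, 0.0269]
tool_rot: [179.9, 0.0, 90.0]
force: [-0.2, 1.4, 6.6]
grip_width: 0.0217
grasp_force: 25.0
```

drive_tool --moves '[0, 0, -0.5, 0, 15, 0, 0, -1.5, 0, 15, 0, 0, -2.5, 0, 15, 0, 0, -3.0, 0, 15]'

```text
time_s: 4.22
tool_pos: [0.4801, -0.2639, 0.1489]
tool_rot: [179.8, 0.0, 89.9]
force: [0.2, 0.3, -1.6]
grip_width: 0.0218
grasp_force: 25.0
```

drive_tool --moves '[1.34, 0.65, 0, 0.1, 15, 2.68, 1.3, 0, 0.2, 15, 4.02, 1.95, 0, 0.3, 15, 5.36, 2.6, 0, 0.4, 15, 6.7, 3.23, 0, 0.54, 15]'

```text
time_s: 4.85
tool_pos: [0.6095, 0.0062, 0.1468]
tool_rot: [180.0, 0.0, 84.5]
force: [0.1, -0.8, -0.6]
grip_width: 0.0221
grasp_force: 25.0
```

drive_tool --moves '[0, 0, 0.6, 0, 15, 0, 0, 1.0, 0, 15, 0, 0, 1.0, 0, 15]'

```text
time_s: 5.22
tool_pos: [0.6074, 0.0033, 0.1046]
tool_rot: [-179.8, 0.1, 84.4]
force: [0.9, -0.2, -1.3]
grip_width: 0.0214
grasp_force: 25.0
```

Run:
```python
from h import *
np.set_printoptions(precision=4,suppress=True)
o=env.get_obs();print(o['tool_pos'],o['tool_rot'],o['force'],o['grip_width'])
a=np.array([.0945,.9955]);X=np.array([.9955,-.0945]);O=np.array([.548,.0155])
for n in('side','top'):
    I,D=env.read_camera(n);cv2.imwrite(f'pics/{n}1.png',I[...,::-1]);W=cloud(n,D)
    if n=='side': cv2.imwrite('pics/side1c.png',cv2.resize(I[100:320,200:420][...,::-1],None,fx=2.7,fy=2.7,interpolation=cv2.INTER_CUBIC))
o=env.get_obs();print(o['tool_pos'],o['tool_rot'],o['force'])
```

```text
[0.6074 0.0033 0.1046] [-179.8265    0.0747   84.4227] [ 0.9166 -0.2418 -1.294 ] 0.021439045207419523
[0.609  0.0034 0.1065] [179.9638   0.0059  84.4182] [-0.155  -0.3454 -1.7551]
```

View pics/side1c.png

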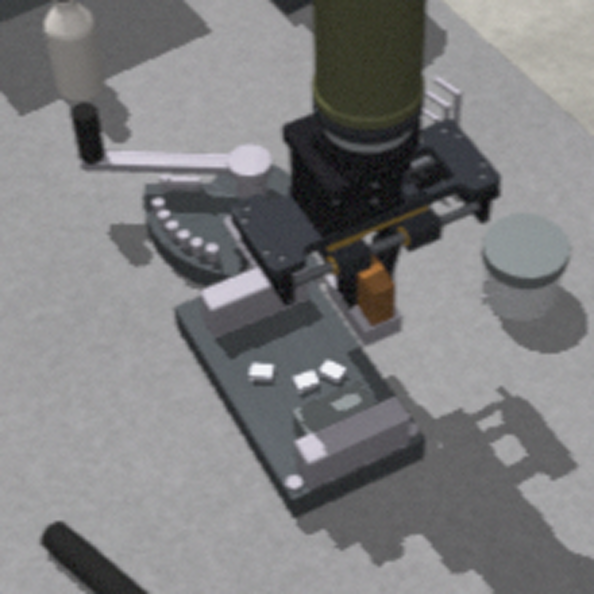

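Side crop: the scraper hangs upright in the gripper at (375,300), over the +x edge of the bed. The chips are untouched at (262,371), (307,381) and (332,370). I lower it next.

drive_tool --moves '[0, 0, 0.5, 0, 15, 0, 0, 0.9, 0, 15, 0, 0, 1.1, 0, 15, 0, 0, 1.2, 0, 15, 0, 0, 1.2, 0, 15]'

```text
time_s: 5.95
tool_pos: [0.6092, 0.0047, 0.0578]
tool_rot: [180.0, 0.0, 84.5]
force: [1.0, -0.6, -1.6]
grip_width: 0.0217
grasp_force: 25.0
```

Run:
```python
from h import *
np.set_printoptions(precision=4,suppress=True)
X=np.array([.9955,-.0945]);Y=np.array([.0945,.9955]);O=np.array([.548,.0155])
Z=[];F=[]
for i in range(3):
    for n in('side','top'):
        I,D=env.read_camera(n);o=env.get_obs();Z.append(o['tool_pos']);F.append(o['force'])
        if i: continue
        W=cloud(n,D)
        r=(W[...,:2]-O); cx=r@X; cy=r@Y; z=W[...,2]
        hsv=cv2.cvtColor(I,cv2.COLOR_RGB2HSV)
        M=(np.abs(cx-.06)<.05)&(np.abs(cy)<.06)&(hsv[...,0]>8)&(hsv[...,0]<22)&(hsv[...,1]>110)
        print(n,'wood',M.sum(),np.nanmean(cx[M]),np.nanmin(cy[M]),np.nanmax(cy[M]),np.nanmin(z[M]),np.nanpercentile(z[M],[5,95]) if M.sum() else 0)
        M=(np.abs(cx)<.05)&(np.abs(cy)<.05)&(I.min(-1)>190)&(z<.05)
        print('chips',M.sum(),np.nanpercentile(cy[M],[1,99]),np.nanpercentile(cx[M],[1,99]))
        if n=='side': cv2.imwrite('pics/side2c.png',cv2.resize(I[150:300,250:400][...,::-1],None,fx=4,fy=4,interpolation=cv2.INTER_CUBIC))
print(np.mean(Z,0),np.mean(F,0))
```

```text
side wood 276 0.0563929979038236 -0.04427822637387697 -7.429877068658296e-05 0.053659737360114076 [0.0608 0.1569]
chips 105 [-0.0277  0.0165] [-0.0335  0.0311]<stdin>:13: RuntimeWarning: Mean of empty slice
Traceback (most recent call last):
ValueError: zero-size array to reduction operation fmin which has no identity
```

View pics/side2c.png

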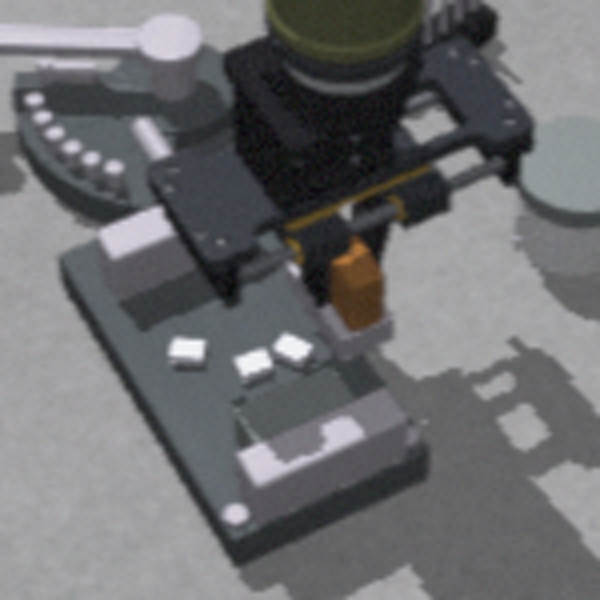

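Side crop: the scraper foot at (358,335) is just over the bed's +x edge, behind the chips. Its y span covers all three, so I push towards clamp -x.

drive_tool --moves '[0.05, -0.25, 0, 0, 15, 0.05, -0.5, 0, 0, 15, 0.05, -0.75, 0, 0, 15, 0.05, -1.0, 0, 0, 15, 0.05, -1.25, 0, 0, 15]'

```text
time_s: 6.68
tool_pos: [0.5586, 0.0116, 0.0578]
tool_rot: [180.0, -0.0, 84.5]
force: [1.0, -0.6, -1.4]
grip_width: 0.0217
grasp_force: 25.0
```

drive_tool --moves '[0, -0.25, 0, 0, 15, 0, -0.5, 0, 0, 15, 0, -0.75, 0, 0, 15, 0, -1.0, 0, 0, 15, 0, -1.25, 0, 0, 15]'

```text
time_s: 7.3
tool_pos: [0.509, 0.0163, 0.0578]
tool_rot: [180.0, -0.0, 84.5]
force: [0.4, 0.0, -2.2]
grip_width: 0.0218
grasp_force: 25.0
```

drive_tool --moves '[0, -0.25, 0, 0, 15, 0, -0.5, 0, 0, 15, 0, -0.75, 0, 0, 15, 0, -0.85, 0, 0, 15]'

```text
time_s: 7.8
tool_pos: [0.475, 0.0197, 0.0577]
tool_rot: [-180.0, -0.0, 84.6]
force: [0.4, 0.2, -1.2]
grip_width: 0.0218
grasp_force: 25.0
```

Run:
```python
from h import *
a,_=env.read_camera('side');b,_=env.read_camera('top')
f=lambda I:cv2.resize(I[180:320,230:370][...,::-1],(400,400),interpolation=cv2.INTER_CUBIC)
cv2.imwrite('pics/p3.png',np.hstack([f(a),f(b)]));print(env.get_obs()['force'])
```

```text
[ 0.16916793  0.3966591  -1.64163736]
```

View pics/p3.png

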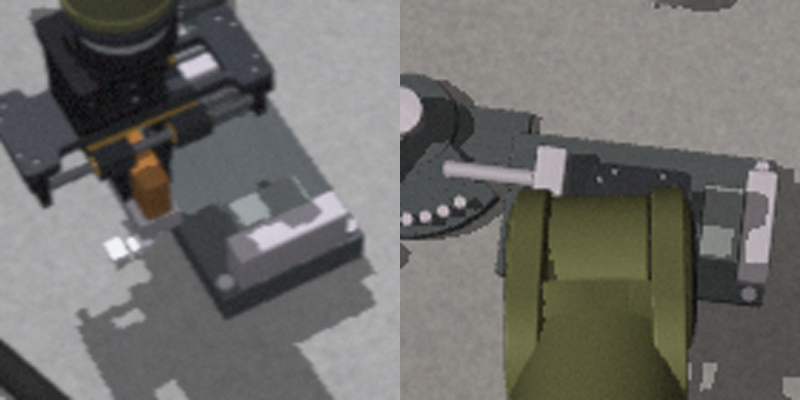

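Side half of the picture: two chips lie on the bench at (118,250) and (133,243), in front of the bed edge. The third may be hidden behind the gripper, so I lift clear and check the bed.

drive_tool --moves '[0, 0, -0.6, 0, 15, 0, 0, -1.6, 0, 15, 0, 0, -2.6, 0, 15]'

```text
time_s: 8.28
tool_pos: [0.4759, 0.0193, 0.1629]
tool_rot: [180.0, 0.0, 84.5]
force: [0.5, 0.1, -1.7]
grip_width: 0.0215
grasp_force: 25.0
```

drive_tool --moves '[-1.36, 0.28, 0, 0, 15, -2.7, 0.56, 0, 0, 15, -4.06, 0.84, 0, 0, 15, -5.42, 1.12, 0, 0, 15, -5.42, 1.12, 0, 0, 15]'

```text
time_s: 8.9
tool_pos: [0.4991, -0.2067, 0.1622]
tool_rot: [180.0, 0.2, 84.0]
force: [-0.1, 1.1, -1.4]
grip_width: 0.0217
grasp_force: 25.0
```

Run:
```python
from h import *
np.set_printoptions(precision=4,suppress=True)
X=np.array([.9955,-.0945]);Y=np.array([.0945,.9955]);O=np.array([.548,.0155])
for n in('side','top'):
    I,D=env.read_camera(n);cv2.imwrite(f'pics/{n}4.png',I[...,::-1]);W=cloud(n,D)
    r=W[...,:2]-O;cx=r@X;cy=r@Y
    M=(np.abs(cx)<.22)&(np.abs(cy)<.10)&(I.min(-1)>185)&(W[...,2]<.05)
    k,L,S,C=cv2.connectedComponentsWithStats(M.astype(np.uint8))
    for i in range(1,k):
        if S[i,4]>5:m=L==i;print(n,C[i],S[i,4],np.nanmedian(cx[m]),np.nanmedian(cy[m]),np.nanmedian(W[m][:,2]))
o=env.get_obs();print(o['tool_pos'],o['tool_rot'],o['force'])
```

```text
side [280.7368 251.8421] 19 -0.06871988608388985 0.002077821218366221 0.017509907370920407
side [274.1042 265.0104] 96 -0.09562783803419284 -0.015858982963279256 0.007811841955590516
top [309. 285.] 15 -0.06798621997296968 0.0022903249608943656 0.018750062100497015
top [316.0811 293.2162] 37 -0.08472840661700867 -0.016272668592719426 0.009196117953318322
top [314. 301.] 35 -0.1036198469284682 -0.013383555954256905 0.008963732152499102
[ 0.4997 -0.201   0.1616] [-179.9751    0.0041   84.4535] [ 0.4739  0.3258 -1.4246]
```

All three chips are off: the top view has two on the bench at (316,293) and (314,301), and one standing against the bed wall at (309,285) with its top at 18 mm. Now I set the scraper down.

drive_tool --moves '[0, 0, 1.2, 0, 15, 0, 0, 2.4, 0, 15, 0, 0, 3.1, 0, 15, 0, 0, 3.3, 0, 15, 0, 0, 3.38, 0, 15]'

```text
time_s: 9.62
tool_pos: [0.5005, -0.1997, 0.0269]
tool_rot: [180.0, -0.0, 84.6]
force: [-0.2, 0.5, -1.6]
grip_width: 0.0216
grasp_force: 25.0
```

drive_tool --moves '[0, 0, 0, 0, 15, 0, 0, 0.01, 0, 15]'

```text
time_s: 9.88
tool_pos: [0.5008, -0.2007, 0.0273]
tool_rot: [179.9, -0.0, 84.6]
force: [-0.4, -0.5, -0.9]
grip_width: 0.0218
grasp_force: 25.0
```

drive_tool --moves '[0, 0, 0.02, 0, 15, 0, 0, 0.02, 0, 15, 0, 0, 0.02, 0, 48, 0, 0, 0.02, 0, 48, 0, 0, 0.02, 0, 48]'

```text
time_s: 10.5
tool_pos: [0.4998, -0.2006, 0.0253]
tool_rot: [180.0, -0.0, 84.5]
force: [-0.5, -0.1, -0.1]
grip_width: 0.0428
grasp_force: 0.0
```

drive_tool --moves '[0, 0, 0, 0, 48, 0, 0, -0.5, 0, 48, 0, 0, -1.5, 0, 48, 0, 0, -3.0, 0, 48, 0, 0, -4.4, 0, 48]'

```text
time_s: 11.12
tool_pos: [0.4997, -0.2011, 0.2046]
tool_rot: [179.9, 0.0, 84.5]
force: [0.7, 0.4, 0.2]
grip_width: 0.0477
grasp_force: 0.0
```

Run:
```python
from h import *
np.set_printoptions(precision=4,suppress=True)
I,D=env.read_camera('side');W=cloud('side',D);o=env.get_obs();print(o['tool_pos'],o['tool_rot'],o['force'],o['grip_width'])
h=cv2.cvtColor(I,cv2.COLOR_RGB2HSV)
M=(h[...,0]>8)&(h[...,0]<22)&(h[...,1]>110)&(np.abs(W[...,0]-.5)<.08)&(np.abs(W[...,1]+.2)<.05)&(W[...,2]<.09)
P=W[M];T=P[P[:,2]>.055];print(len(P),np.nanpercentile(P[:,2],[2,50,95]),T.mean(0),np.polyfit(T[:,1],T[:,2],1))
# clamp/hinge checks: hinge cap disc and arm
for f in('side0','top0'):
    d=np.load(f+'.npz');W=cloud(f[:-1],d['D']);
    q=np.hypot(W[...,0]-.6265,W[...,1]-.2088)<.035
    m=q&(W[...,2]>.06)&(d['I'].min(-1)>110);zt=np.nanpercentile(W[m][:,2],90);m&=W[...,2]>zt-.01
    (c,r)=cv2.minEnclosingCircle((W[m][:,:2]*1000).astype(np.float32));print(f,'hinge',zt,c,r,np.nanmean(W[m],0))
```

```text
[ 0.5035 -0.2029  0.2122] [179.2381   0.0185  84.454 ] [ 2.106  -2.1253  4.6355] 0.04818865984975442
460 [0.0312 0.0601 0.0642] [ 0.4988 -0.203   0.0612] [0.0055 0.0624]
side0 hinge 0.06871383027809465 (620.779296875, 212.77804565429688) 27.854537963867188 [0.6236 0.211  0.0662]
top0 hinge 0.07075001000816286 (620.5880737304688, 213.55780029296875) 27.344165802001953 [0.6241 0.2133 0.0683]
```

The scraper stands upright and is let go at (0.499,-0.203), wood top at about 62 mm. Now I move to the lever post.

drive_tool --moves '[1.35, -0.09, 0, -0.96, 80, 2.7, -0.18, 0, -1.92, 80, 4.05, -0.27, 0, -2.88, 80, 5.4, -0.36, 0, -3.84, 80, 6.74, -0.44, 0, -4.8, 80]'

```text
time_s: 11.8
tool_pos: [0.508, 0.0709, 0.2028]
tool_rot: [179.9, 0.0, 132.8]
force: [0.6, 0.6, 0.7]
grip_width: 0.0795
grasp_force: 0.0
```

drive_tool --moves '[0.79, 0.77, 0, -0.95, 80, 1.57, 1.55, 0, -1.9, 80, 2.36, 2.32, 0, -2.85, 80, 3.14, 3.1, 0, -3.8, 80, 3.93, 3.87, 0, -4.75, 80]'

```text
time_s: 12.42
tool_pos: [0.516, 0.2911, 0.2027]
tool_rot: [180.0, 0.1, -179.7]
force: [0.1, -0.9, -0.9]
grip_width: 0.0797
grasp_force: 0.0
```

Run:
```python
from h import *
np.set_printoptions(precision=4,suppress=True)
P=[]
for i in range(2):
    I,D=env.read_camera('side');o=env.get_obs();P.append(np.r_[o['tool_pos'],o['tool_rot']])
print(P)
W=cloud('side',D);m=(I.max(-1)<60)&(np.hypot(W[...,0]-.515,W[...,1]-.29)<.04)&(W[...,2]<.13)&(W[...,2]>.07)
print(m.sum(),np.nanmean(W[m],0))
cv2.imwrite('pics/s5.png',cv2.resize(I[60:220,180:340][...,::-1],None,fx=3.5,fy=3.5,interpolation=cv2.INTER_CUBIC))
```

```text
[array([   0.5141,    0.2992,    0.2022,  179.7205,    0.0752, -178.9096]), array([   0.514 ,    0.2964,    0.202 ,  179.8388,    0.023 , -179.3764])]
178 [0.5138 0.2862 0.1017]
```

View pics/s5.png

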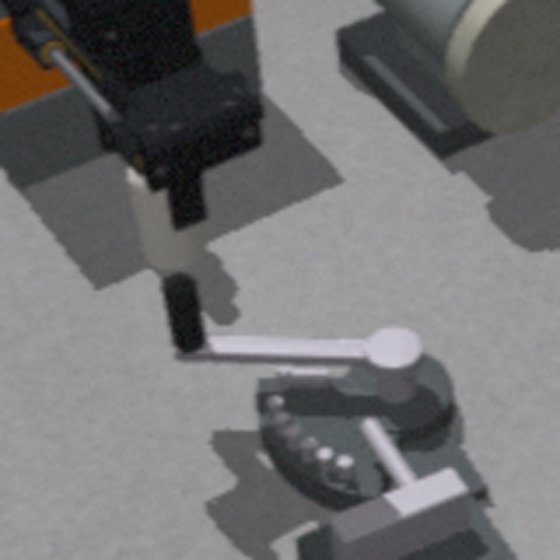

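Side crop: the post stands at (183,312) below the open gripper, which has one finger showing at (187,200). The lever arm runs to the hinge at (395,350). I lower and grip.

drive_tool --moves '[0, 0, 1.2, 0, 80, 0, 0, 2.4, 0, 80, 0, 0, 3.0, 0, 80, 0, 0, 3.15, 0, 80, 0, 0, 3.15, 0, 80]'

```text
time_s: 13.15
tool_pos: [0.5163, 0.2898, 0.0765]
tool_rot: [180.0, 0.1, -180.0]
force: [-0.6, -0.2, 0.9]
grip_width: 0.0798
grasp_force: 0.0
```

drive_tool --moves '[0, 0, 0, 0, 18, 0, 0, 0, 0, 18, 0, 0, 0, 0, 18, 0, 0, 0, 0, 18, 0, 0, 0, 0, 18]' --squeeze 30

```text
time_s: 13.78
tool_pos: [0.5156, 0.2899, 0.0754]
tool_rot: [-180.0, 0.0, -180.0]
force: [-0.5, 0.8, -0.1]
grip_width: 0.0376
grasp_force: 0.0
```

drive_tool --moves '[0, 0, 0, 0, 18, 0, 0, 0, 0, 18, 0, 0, 0, 0, 18]'

```text
time_s: 14.15
tool_pos: [0.5149, 0.2914, 0.0754]
tool_rot: [179.9, -0.0, -179.9]
force: [-2.8, 3.9, -0.2]
grip_width: 0.0235
grasp_force: 30.0
```

Run:
```python
import numpy as np
a0=np.radians(134.6);r=.1395
f=lambda t:r*np.array([-np.cos(a0+t),np.sin(a0+t)])/.04
t0=.16;p=f(t0)
for t in np.r_[.16,.2,.3,.4,np.arange(.44,1.2,.03)]:
    q=f(t);print(round(t,3),np.round(q-p,3));p=q
```

```text
0.16 [0. 0.]
0.2 [ 0.08  -0.114]
0.3 [ 0.18  -0.299]
0.4 [ 0.149 -0.315]
0.44 [ 0.051 -0.13 ]
0.47 [ 0.035 -0.099]
0.5 [ 0.032 -0.1  ]
0.53 [ 0.029 -0.101]
0.56 [ 0.026 -0.101]
0.59 [ 0.023 -0.102]
0.62 [ 0.019 -0.103]
0.65 [ 0.016 -0.103]
0.68 [ 0.013 -0.104]
0.71 [ 0.01  -0.104]
0.74 [ 0.007 -0.104]
0.77 [ 0.004 -0.105]
0.8 [ 0.001 -0.105]
0.83 [-0.002 -0.105]
0.86 [-0.006 -0.104]
0.89 [-0.009 -0.104]
0.92 [-0.012 -0.104]
0.95 [-0.015 -0.104]
0.98 [-0.018 -0.103]
1.01 [-0.021 -0.102]
1.04 [-0.024 -0.102]
1.07 [-0.027 -0.101]
1.1 [-0.03 -0.1 ]
1.13 [-0.033 -0.099]
1.16 [-0.036 -0.098]
1.19 [-0.039 -0.097]
```

drive_tool --moves '[0.08, -0.11, 0, 0, 18, 0.17, -0.26, 0, 0, 18, 0.26, -0.41, 0, 0, 18, 0.26, -0.41, 0, 0, 18]'

```text
time_s: 14.65
tool_pos: [0.5039, 0.2733, 0.0753]
tool_rot: [180.0, -0.1, -179.9]
force: [-3.6, 3.8, 0.7]
grip_width: 0.0232
grasp_force: 30.0
```

drive_tool --moves '[0.08, -0.16, 0, 0, 18, 0.15, -0.315, 0, 0, 18, 0.15, -0.315, 0, 0, 18]'

```text
time_s: 15.02
tool_pos: [0.4984, 0.2612, 0.0753]
tool_rot: [180.0, -0.1, -179.9]
force: [-2.9, 4.3, -0.5]
grip_width: 0.0234
grasp_force: 30.0
```

drive_tool --moves '[0.05, -0.13, 0, 0, 18, 0.05, -0.13, 0, 0, 18]'

```text
time_s: 15.28
tool_pos: [0.4976, 0.2588, 0.0754]
tool_rot: [179.7, 0.1, -179.9]
force: [0.7, 9.8, -5.3]
grip_width: 0.0233
grasp_force: 30.0
```

drive_tool --moves '[0.035, -0.1, 0, 0, 18, 0.035, -0.1, 0, 0, 18]'

```text
time_s: 15.52
tool_pos: [0.4957, 0.2534, 0.0754]
tool_rot: [179.9, 0.0, -179.9]
force: [-1.1, 7.2, -1.3]
grip_width: 0.0231
grasp_force: 30.0
```

drive_tool --moves '[0.03, -0.1, 0, 0, 18, 0.03, -0.1, 0, 0, 18]'

```text
time_s: 15.78
tool_pos: [0.4942, 0.2486, 0.0753]
tool_rot: [179.9, -0.0, -179.9]
force: [-2.2, 5.9, -1.1]
grip_width: 0.0233
grasp_force: 30.0
```

drive_tool --moves '[0.03, -0.1, 0, 0, 18, 0.03, -0.1, 0, 0, 18]'

```text
time_s: 16.02
tool_pos: [0.4929, 0.2438, 0.0753]
tool_rot: [180.0, -0.0, -179.9]
force: [-3.0, 4.5, 0.0]
grip_width: 0.0229
grasp_force: 30.0
```

drive_tool --moves '[0.025, -0.1, 0, 0, 18, 0.025, -0.1, 0, 0, 18]'

```text
time_s: 16.27
tool_pos: [0.492, 0.2401, 0.0753]
tool_rot: [180.0, -0.0, -179.9]
force: [-2.3, 4.8, 0.0]
grip_width: 0.0234
grasp_force: 30.0
```

drive_tool --moves '[0.02, -0.1, 0, 0, 18, 0.02, -0.1, 0, 0, 18]'

```text
time_s: 16.52
tool_pos: [0.4914, 0.2369, 0.0754]
tool_rot: [179.9, 0.0, -179.9]
force: [-3.0, 5.7, -1.3]
grip_width: 0.0235
grasp_force: 30.0
```

drive_tool --moves '[0.02, -0.1, 0, 0, 18, 0.02, -0.1, 0, 0, 18]'

```text
time_s: 16.77
tool_pos: [0.4912, 0.2359, 0.0755]
tool_rot: [179.7, 0.2, -179.8]
force: [1.1, 12.3, -6.0]
grip_width: 0.0234
grasp_force: 30.0
```

drive_tool --moves '[0.015, -0.1, 0, 0, 18, 0.015, -0.1, 0, 0, 18]'

```text
time_s: 17.02
tool_pos: [0.4903, 0.231, 0.0754]
tool_rot: [179.8, 0.1, -179.8]
force: [0.1, 7.6, -4.4]
grip_width: 0.0232
grasp_force: 30.0
```

drive_tool --moves '[0.015, -0.1, 0, 0, 18, 0.015, -0.1, 0, 0, 18]'

```text
time_s: 17.27
tool_pos: [0.4896, 0.2254, 0.0753]
tool_rot: [179.9, 0.0, -179.9]
force: [-1.1, 7.6, -2.1]
grip_width: 0.0234
grasp_force: 30.0
```

drive_tool --moves '[0.01, -0.1, 0, 0, 18, 0.01, -0.1, 0, 0, 18]'

```text
time_s: 17.52
tool_pos: [0.4891, 0.2208, 0.0754]
tool_rot: [179.9, 0.0, -179.9]
force: [-1.3, 6.5, -1.0]
grip_width: 0.0235
grasp_force: 30.0
```

drive_tool --moves '[0.01, -0.1, 0, 0, 18, 0.01, -0.1, 0, 0, 18]'

```text
time_s: 17.77
tool_pos: [0.4888, 0.2162, 0.0753]
tool_rot: [179.9, 0.0, -179.9]
force: [-1.3, 4.7, -1.0]
grip_width: 0.0234
grasp_force: 30.0
```

Two clicks felt, with force peaks at about 0.42 and 0.60 rad. On to the third.

drive_tool --moves '[0.005, -0.1, 0, 0, 18, 0.005, -0.1, 0, 0, 18]'

```text
time_s: 18.02
tool_pos: [0.4887, 0.2128, 0.0753]
tool_rot: [179.9, 0.0, -179.9]
force: [-0.9, 6.7, -2.4]
grip_width: 0.0233
grasp_force: 30.0
```

drive_tool --moves '[0, -0.1, 0, 0, 18, 0, -0.1, 0, 0, 18]'

```text
time_s: 18.27
tool_pos: [0.4887, 0.2111, 0.0754]
tool_rot: [179.7, 0.1, -179.9]
force: [0.2, 11.0, -5.3]
grip_width: 0.0237
grasp_force: 30.0
```

drive_tool --moves '[0, -0.1, 0, 0, 18, 0, -0.1, 0, 0, 18]'

```text
time_s: 18.52
tool_pos: [0.4887, 0.2105, 0.0755]
tool_rot: [179.5, 0.2, -179.8]
force: [1.2, 17.6, -8.4]
grip_width: 0.0232
grasp_force: 30.0
```

drive_tool --moves '[-0.005, -0.1, 0, 0, 18, -0.005, -0.1, 0, 0, 18]'

```text
time_s: 18.77
tool_pos: [0.4889, 0.2027, 0.0754]
tool_rot: [179.8, 0.1, -179.8]
force: [-1.0, 8.7, -1.4]
grip_width: 0.0237
grasp_force: 30.0
```

drive_tool --moves '[-0.01, -0.1, 0, 0, 18, -0.01, -0.1, 0, 0, 18]'

```text
time_s: 19.02
tool_pos: [0.4893, 0.1974, 0.0754]
tool_rot: [179.9, 0.0, -179.9]
force: [0.0, 7.4, -2.7]
grip_width: 0.0233
grasp_force: 30.0
```

drive_tool --moves '[-0.01, -0.1, 0, 0, 18, -0.01, -0.1, 0, 0, 18]'

```text
time_s: 19.27
tool_pos: [0.4897, 0.1929, 0.0754]
tool_rot: [179.9, 0.0, -179.9]
force: [-0.2, 6.7, -2.5]
grip_width: 0.0238
grasp_force: 30.0
```

drive_tool --moves '[-0.015, -0.1, 0, 0, 18, -0.015, -0.1, 0, 0, 18]'

```text
time_s: 19.52
tool_pos: [0.4902, 0.1894, 0.0754]
tool_rot: [179.9, 0.0, -179.9]
force: [-0.5, 7.8, -1.9]
grip_width: 0.0233
grasp_force: 30.0
```

drive_tool --moves '[-0.015, -0.1, 0, 0, 18, -0.015, -0.1, 0, 0, 18]'

```text
time_s: 19.77
tool_pos: [0.4906, 0.1865, 0.0754]
tool_rot: [179.8, 0.0, -179.9]
force: [-1.3, 9.2, -3.0]
grip_width: 0.0236
grasp_force: 30.0
```

drive_tool --moves '[-0.02, -0.1, 0, 0, 18, -0.02, -0.1, 0, 0, 18]'

```text
time_s: 20.02
tool_pos: [0.4908, 0.1855, 0.0754]
tool_rot: [179.6, 0.0, -179.8]
force: [-1.7, 15.4, -5.1]
grip_width: 0.0233
grasp_force: 30.0
```

drive_tool --moves '[-0.01, -0.05, 0, 0, 18, -0.01, -0.05, 0, 0, 18]'

```text
time_s: 20.27
tool_pos: [0.4909, 0.1853, 0.0754]
tool_rot: [179.5, 0.0, -179.7]
force: [-1.7, 19.3, -4.5]
grip_width: 0.0234
grasp_force: 30.0
```

drive_tool --moves '[-0.01, -0.05, 0, 0, 18, -0.01, -0.05, 0, 0, 18]'

```text
time_s: 20.52
tool_pos: [0.4913, 0.1832, 0.0754]
tool_rot: [179.5, 0.0, -179.7]
force: [-2.7, 18.3, -5.1]
grip_width: 0.0232
grasp_force: 30.0
```

drive_tool --moves '[-0.015, -0.05, 0, 0, 18, -0.015, -0.05, 0, 0, 18]'

```text
time_s: 20.78
tool_pos: [0.4925, 0.1775, 0.0754]
tool_rot: [179.8, 0.0, -179.8]
force: [-2.4, 10.2, -3.5]
grip_width: 0.0235
grasp_force: 30.0
```

drive_tool --moves '[-0.015, -0.05, 0, 0, 18, -0.015, -0.05, 0, 0, 18]'

```text
time_s: 21.02
tool_pos: [0.4932, 0.1747, 0.0753]
tool_rot: [179.8, 0.0, -179.9]
force: [-1.2, 9.5, -1.3]
grip_width: 0.0235
grasp_force: 30.0
```

The fourth click is felt: the peak was about 19 N at 0.96 rad and has now faded past the crest. I ease on to midway.

drive_tool --moves '[-0.015, -0.05, 0, 0, 18, -0.025, -0.1, 0, 0, 18, -0.025, -0.1, 0, 0, 18]'

```text
time_s: 21.4
tool_pos: [0.4944, 0.1702, 0.0754]
tool_rot: [179.8, 0.0, -179.9]
force: [-1.2, 8.4, -2.4]
grip_width: 0.0232
grasp_force: 30.0
```

drive_tool --moves '[-0.015, -0.04, 0, 0, 18, -0.025, -0.08, 0, 0, 18, -0.025, -0.08, 0, 0, 18]'

```text
time_s: 21.78
tool_pos: [0.4955, 0.1667, 0.0754]
tool_rot: [179.8, 0.0, -179.9]
force: [-2.0, 8.6, -3.4]
grip_width: 0.0232
grasp_force: 30.0
```

drive_tool --moves '[-0.01, -0.03, 0, 0, 18, -0.01, -0.03, 0, 0, 18, -0.01, -0.03, 0, 0, 18]'

```text
time_s: 22.15
tool_pos: [0.4958, 0.1657, 0.0754]
tool_rot: [179.8, 0.0, -179.9]
force: [-1.8, 8.8, -2.7]
grip_width: 0.0233
grasp_force: 30.0
```

Run:
```python
from h import *
np.set_printoptions(precision=4,suppress=True)
for n in('side','top','side','top'):
    I,D=env.read_camera(n);o=env.get_obs();p=o['tool_pos']
    print(p,np.radians((np.degrees(np.arctan2(p[1]-.2088,p[0]-.6265))%360)-134.6),o['force'],o['grasp_force'],o['grip_width'])
    W=cloud(n,D);h=cv2.cvtColor(I,cv2.COLOR_RGB2HSV)
    m=(h[...,0]>8)&(h[...,0]<22)&(h[...,1]>110)&(np.hypot(W[...,0]-.5,W[...,1]+.2)<.05)
    print(n,'scraper',m.sum(),np.nanmean(W[m],0),np.nanpercentile(W[m][:,2],95))
cv2.imwrite('pics/t6.png',I[150:350,150:500,::-1].repeat(2,0).repeat(2,1))
```

```text
[0.4958 0.1657 0.0754] 1.110928538910263 [-0.5875  8.7036 -1.7422] 29.999916697852314 0.023108478262695537
side scraper 466 [ 0.4967 -0.2053  0.0556] 0.06447529417407089
[0.4958 0.1657 0.0754] 1.1109012070120867 [-1.25    8.4316 -2.0178] 29.99991229735315 0.02317611281017988
top scraper 301 [ 0.5005 -0.1974  0.0603] 0.06551712637610527
[0.4958 0.1657 0.0754] 1.1109756520754157 [-1.1496  8.6215 -2.8639] 29.999864995479584 0.023504766497159168
side scraper 469 [ 0.4967 -0.2052  0.0554] 0.06403897430807876
[0.4958 0.1657 0.0754] 1.1110971516333992 [-1.3363  9.0249 -2.282 ] 29.999908902682364 0.02350297626374017
top scraper 299 [ 0.5004 -0.1975  0.0605] 0.06542819053758625
```

View pics/t6.png

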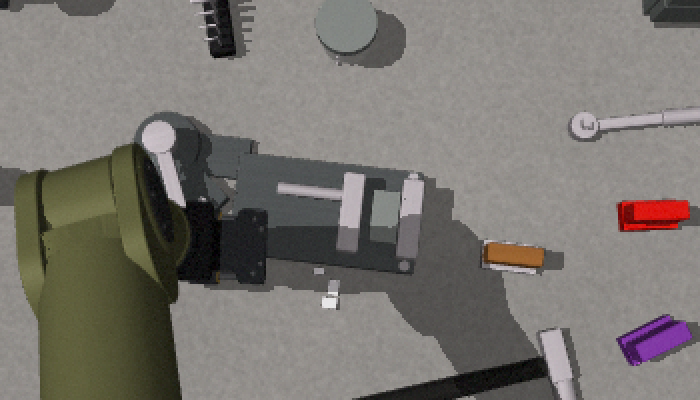

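Top crop: the chips are off the bed at (319,271) and (332,295). The scraper stands upright at (513,255), and the gripper is holding the post steady at about 1.11 rad. I hand in.

```bash
python3 -c "
from cell import env
print(env.sign_off())"
```

```text
the job is handed in; nothing more can be done
None
```

The job is handed in, and sign-off returned no verdict: all three chips are off the bed, the scraper stands upright on the bench, and the gripper holds the lever still after four felt clicks, at about 1.11 rad.

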